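# Find the tired sauce-pump spring on the spring tester

### The arm

A 7-joint arm with a two-finger parallel gripper is mounted at the origin on the work surface. World frame = base frame: x ahead of the robot, y to its left, z up, the work surface at z = 0. Lengths are in m, angles in degrees, forces in N, time in s.
With the tool pointing down it reaches from about 0.425 to 0.875 m from the base axis. Payload 4.7 kg.
Tool frame: the origin (TCP) lies between the finger pads; the fingertips stand 19 mm ahead of it and the grasp point (between the pads) is the TCP; x points along the fingers, z is the direction in which the jaws open and shut, and the axes are right-handed (so a half turn about x gives the same grasp; the last joint's range is limited). The gripper opens to 87 mm and grips with 3 to 60 N. Pads are 19 mm wide; open, the fingers measure 117 mm over their backs; the gripper's body (75 mm by 190 mm) begins 51 mm behind the grasp point.
Start: joints at [68.933, 18.392, -4.016, 83.108, 1.295, 78.541, -3.26], TCP at [0.242, -0.603, 0.242] pointing down, gripper open.
Joint ranges: [-163.93, 163.93], [-17.29, 119.83], [-79.2, 71.16], [3.27, 140.29], [-89.18, 269.18], [5.43, 117.66], [-154.24, 154.24]. Speed limits (degrees/s): [147.25, 147.25, 180, 180, 180, 180, 180].

### API

Orientations are given as [roll, pitch, yaw] about the fixed x, y, z axes, in that order (R = Rz(yaw) Ry(pitch) Rx(roll)).
In Python, from cell import monitor, read_camera, camera_model, env, regions_of gives the robot as it stands. The module is installed in compiled form; this text tells all that it offers.
- The arm moves only by the tool step_arm, never from a script. Its argument "deltas" is a list of rows, each a list of 5 numbers: the gripper's target within -1 to 1 (fully open at 1, half-way at 0, shut at -1), then the shift along the tool's x, y, z in m, then the turn about the tool's x in degrees. A call has 1 to 12 rows; each row is the pose to reach, as a shift and turn from the pose commanded when the call began, along the tool's axes at that moment; what a row does not reach only later rows make up. A row lasts 1/8 s, in which the tool goes at most 62.5 mm and 10.7 degrees, less where a joint would pass 70% of its speed; a pose out of reach is approached as far as the arm can. A call with a gripper value outside its range is refused whole. The fingers move at their own pace and stop on an object; "newtons" is the grip in N (left out, the last holds). Time passes only in rows, so rows that repeat a pose let the fingers close. It gives the time, the measured TCP pose, the force and the opening at its end, in the units of the state.
- monitor.get_obs(): the state, without advancing time (a new reading comes with each control period).
- read_camera(name): name is "scene" or "top" or "wrist"; returns (picture, depth): 480x640x3 uint8, red, green, blue; 480x640 float32, m along the optical axis (not along the pixel's ray), 0 where there is no reading.
- camera_model(name): a dict with "fx", "fy", "cx", "cy" (pixels), "xyz" and "attitude" of the camera in the world. Camera axes: x right, y down, z forward; pixel columns grow to the right and rows downward; lengths in m; the calibration is good to about 2 mm. A picture is of the moment at which its call begins: read the wrist's pose just before it. camera_model takes no time and is no camera call; for the wrist camera it gives the pose at the moment of the call.
- env.sign_off(): hands the job in, once; it reports no verdict.
Trained networks look in the newest picture that a camera, given by its name, has taken for a name from the list of things; names that differ only in an ending like _2 or _b are one class to them, and where a whole thing is asked for, a point or a joint stands for the part that bears it (a point fixed in the world has none). Each returns a list of dicts, best first, with "p" (0 to 1); they miss things now and then, are a little off and sometimes report something else, mostly with a low value. They report only what shows in the picture. A call takes as long as a camera call.
- regions_of(camera, thing): "pixels" (480x640 bool, what is visible of it) and "pixel" ([column, row] in pixels, amid what is visible of it).
The state is a dict: "time_s": time; "qpos": joint angles; "joint_velocities": joint speeds; "effort": joint torques, N m; "tool_pos": TCP position; "tool_rot": TCP orientation; "force": force on the tool from outside, world axes, zero at the start; "wrist_torque": the same for the moment, N m; "grip_width": finger opening in m.
Only numpy, scipy, OpenCV 4.12 (cv2) and the standard library are available. Lean on these libraries where they do the work, as an engineer would, in place of code of your own. Each camera call takes 0.05 s, during which the arm holds its last target. There are 200 camera calls.

### The job

One of the two sauce-pump springs in the steel tray has gone soft. Seat one of them over the pin of the spring tester, press its cap down from above until the top of the cap is level with the height finger, no farther, and hold it there for a good second to read the dial: a sound spring gives 10 newtons or more at that height, a tired one less. Put the tired spring in the deep scrap pan, leave the sound one standing on the tester or in the tray, and do not disturb the other things or overload the tester.

Things in the scene. Friction and masses are not known exactly. Their poses are not given: they have to be found in the camera images.
- spring_a_mid (a point): one of the two sauce-pump springs, alike to look at (one sound, one tired, in no set order), upright in the tray: steel coil 34 mm across, 64 mm tall with its cap, 80 g, a hole 28 mm across up through its foot. The point is on its axis 32 mm above the foot: grip it there across the coils. z is up along the axis.
- spring_b_mid (a point): the other of the two sauce-pump springs, alike to look at (one sound, one tired, in no set order), upright in the tray: steel coil 34 mm across, 64 mm tall with its cap, 80 g, a hole 28 mm across up through its foot. The point is on its axis 32 mm above the foot: grip it there across the coils. z is up along the axis.
- spring_a_top (a point): centre of the flat top of spring_a's press cap (grey plastic, 33 mm across, 6 mm thick), 64 mm above the spring's foot when free; sinks as the spring is pressed. After 28 mm the cap's stem meets the tester's pin and stops hard.
- spring_b_top (a point): centre of the flat top of spring_b's press cap (grey plastic, 33 mm across, 6 mm thick), 64 mm above the spring's foot when free; sinks as the spring is pressed. After 28 mm the cap's stem meets the tester's pin and stops hard.
- spring_a: the same spring as spring_a_mid, origin at the centre of its foot
- spring_b: the same spring as spring_b_mid, origin at the centre of its foot
- tester: the spring tester: a grey dial scale 130 mm wide, body 62 mm high, origin under the plate's centre. x points away from its sloping white dial (which lies 60 to 146 mm out on the -x side), y towards the column. Column 12 mm square, 88 mm out on the +y side, top 151 mm above the counter, carrying the height finger: so at the plate grip a spring with the fingers on its -x and +x sides.
- plate (a point): centre of the upper face of the tester's round steel plate, 100 mm across, 76 mm above the counter. On it stands a centring pin 24 mm across, 12 mm high, tapered at the top; the spring goes over it with 2 mm play all round. The plate is a scale platform and sinks 0.16 mm per newton. Axes as the tester's.
- mark (a point): end of the tester's height finger, on its upper face, which is the mark: a flat steel finger 8 mm wide, 3 mm thick, reaching from the column towards the pin, its end 24 mm from the pin's axis; set 37 to 45 mm above the unloaded plate. Pressed level with it a sound spring pushes about 12 to 18 N, a tired one 6 to 9 N. Axes as the tester's.
- dial (a joint): needle of the tester's dial: force on the plate, 0.2 rad per newton, clockwise from zero at the upper side of the dial, nearest the plate (2.0 rad = 10 N; small ticks 1 N, long ticks 5 N, full scale 25 N). The spring's own weight adds 0.8 N.
- tray_floor (a point): centre of the inner floor of the shallow steel tray with the springs: 220 x 140 mm (x, y), rim 15 mm high. The springs stand 54 to 66 mm either side of the middle along the tray's x, with the collar nut between them; grip them with the fingers on the tray's -y and +y sides.
- scrap_floor (a point): centre of the inner floor, 3 mm above the counter, of the deep steel scrap pan: 176 x 120 mm outside (x, y), walls 3 mm, rim 60 mm above the counter, with a 6 mm lip round it; empty at the start
- collar_nut: the grey plastic pump collar, a ring 38 mm across and 14 mm high, lying in the tray between the springs; leave alone
- sauce_pump: the assembled steel sauce pump (jar 104 mm across, 126 mm high, with lid, spout and black knob, 211 mm in all); leave alone
- pump_lid: the spare steel pump lid, 110 mm across, 26 mm high over its boss, lying flat; leave alone
- shaker: the perforated steel shaker, 66 mm across, 100 mm high; leave alone
- espresso_cup: the white espresso cup, 60 mm across, 55 mm high; leave alone
- oil_bottle: the green glass oil bottle, 68 mm across, 230 mm high; leave alone
- pizza_wheel: the pizza wheel, 200 mm long, 23 mm high, lying flat; leave alone
- dough_scraper: the dough scraper, 185 mm long, 110 mm wide, 20 mm high, lying flat; leave alone

How it is judged:
By the outcome, as a careful person would: the job done as asked, in the order asked, and still so for the second after the job is handed in, with the robot touching nothing.
It also fails if it takes over 72 s, if anything falls off the work surface, if the arm or the gripper's body presses on something with over 40 N, if the wrist force passes 120 N, or if a joint passes its speed limit or range.

## Working session

There is one attempt and no reset: what is moved stays moved. The work goes in short steps, Python scripts to look and compute and a tool call to move; the robot and the scene stay as the last step left them, time stands still between calls to the robot, and variables do not carry over. Pictures are saved under pics/ and viewed, about 8 in all and at most 12, crops included, and the job is handed in when it is done.

Besides the shell and the picture viewer there is one more tool, called after "Emit:" by a JSON object that holds its "api" and its "payload". step_arm: Moves the arm, as the interface text tells. Its arguments: {"type":"object","properties":{"deltas":{"type":"array"},"newtons":{"type":"number"}},"required":["deltas"]}

```bash
mkdir -p pics; cat > h.py <<'E'
import numpy as np, cv2
from scipy.spatial.transform import Rotation as R
from cell import monitor, read_camera, camera_model, env, regions_of
def cam(n):
    m=camera_model(n); a=m["attitude"]
    Rm=np.array(a) if np.shape(a)==(3,3) else R.from_euler('xyz',a,degrees=True).as_matrix()
    return m,Rm,np.array(m["xyz"])
def pts(n,d):
    m,Rm,t=cam(n); v,u=np.mgrid[:480,:640]
    P=np.stack([(u-m["cx"])/m["fx"]*d,(v-m["cy"])/m["fy"]*d,d],-1)
    return P@Rm.T+t
def proj(n,p):
    m,Rm,t=cam(n); q=(np.asarray(p)-t)@Rm
    return q[...,0]/q[...,2]*m["fx"]+m["cx"], q[...,1]/q[...,2]*m["fy"]+m["cy"]
def save(n,im): cv2.imwrite(f"pics/{n}.png",im[...,::-1])
E
python3 - <<'E'
from h import *
o=monitor.get_obs(); print(o["time_s"],o["tool_pos"],o["tool_rot"],o["force"],o["grip_width"])
print(camera_model("top"),camera_model("scene"))
im,d=read_camera("top"); save("top0",im); P=pts("top",d)
for n in ["spring_a","tester","plate","mark","tray_floor","scrap_floor","collar_nut","sauce_pump","pump_lid","shaker","espresso_cup","oil_bottle","pizza_wheel","dough_scraper"]:
    for r in regions_of("top",n)[:3]:
        q=P[r["pixels"]&(d>0)]
        if len(q)==0: print(n,r["p"],r["pixel"],"nodepth");continue
        print(n,round(r["p"],2),r["pixel"],len(q),"med",np.median(q,0).round(3),"lo",np.percentile(q,2,axis=0).round(3),"hi",np.percentile(q,98,axis=0).round(3))
print(monitor.get_obs()["time_s"])
E
```

```text
0.0 [ 0.24194294 -0.60275662  0.24046508] [-176.20992672   89.8921136   115.66722816] [ 0.48505854 -0.19573431 -0.88729081] 0.087236755958617
{'fx': 517.0091485024096, 'fy': 517.0091485024096, 'cx': 315.316481355362, 'cy': 236.06144205706644, 'xyz': array([ 0.34969079, -0.00825087,  0.97723743]), 'attitude': array([-167.83767608,    0.37817407,  -91.7354474 ])} {'fx': 539.491179255222, 'fy': 539.491179255222, 'cx': 312.88774363431304, 'cy': 244.3988502690153, 'xyz': array([1.1920917 , 0.38278647, 0.72207423]), 'attitude': array([-130.54909633,   -1.04892172,  121.42943815])}
spring_a 0.83 [147.2, 242.2] 365 med [0.549 0.306 0.065] lo [0.537 0.295 0.002] hi [0.564 0.323 0.07 ]
spring_a 0.69 [150.1, 309.0] 449 med [0.427 0.287 0.066] lo [0.413 0.278 0.003] hi [0.442 0.307 0.071]
tester 0.55 [340.2, 250.4] 8409 med [ 0.522 -0.053  0.061] lo [ 0.422 -0.126  0.015] hi [0.618 0.038 0.125]
plate 0.84 [338.4, 225.8] 2313 med [ 0.559 -0.048  0.076] lo [ 0.516 -0.092  0.072] hi [ 0.606 -0.004  0.088]
mark 0.76 [295.3, 227.4] 263 med [0.548 0.021 0.121] lo [ 0.53  -0.022  0.115] hi [0.56  0.048
[... 1182 characters left out ...]
.01 ] hi [ 0.791 -0.052  0.231]
oil_bottle 0.38 [172.4, 414.9] 3925 med [0.239 0.254 0.01 ] lo [0.187 0.201 0.006] hi [0.355 0.304 0.022]
pizza_wheel 0.78 [453.0, 408.1] 3217 med [ 0.235 -0.25   0.013] lo [ 0.179 -0.3   -0.   ] hi [ 0.364 -0.219  0.023]
pizza_wheel 0.17 [134.5, 276.9] 111 med [0.484 0.328 0.016] lo [0.466 0.308 0.006] hi [0.497 0.343 0.02 ]
dough_scraper 0.88 [173.4, 415.4] 4067 med [0.24  0.254 0.01 ] lo [0.187 0.201 0.005] hi [0.357 0.305 0.022]
dough_scraper 0.66 [342.1, 248.4] 8451 med [ 0.523 -0.053  0.061] lo [ 0.421 -0.126  0.013] hi [0.619 0.037 0.124]
dough_scraper 0.35 [152.0, 279.7] 8959 med [0.484 0.311 0.004] lo [ 0.373  0.23  -0.   ] hi [0.599 0.392 0.018]
0.75
```

View pics/top0.png

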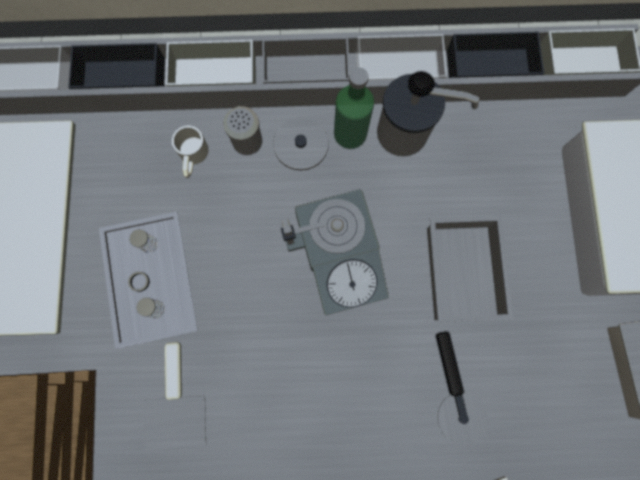

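```bash
python3 - <<'E'
from h import *
im,d=read_camera("top"); P=pts("top",d)
for r in regions_of("top","spring_a")[:2]:
    q=P[r["pixels"]&(d>0)]; q=q[q[:,2]>.062]; print("cap",len(q),((q.max(0)+q.min(0))/2).round(4),q.mean(0).round(4),np.median(q[:,2]))
for n in ["tester","tray_floor","scrap_floor"]:
    r=regions_of("top",n)[0]; q=P[r["pixels"]&(d>0)]
    if n=="tester": q=q[(q[:,2]>.05)&(q[:,2]<.068)]
    print(n,len(q),cv2.minAreaRect((q[:,:2]*1000).astype(np.float32)))
r=regions_of("top","plate")[0]; q=P[r["pixels"]&(d>0)]
s=q[(q[:,2]>.07)&(q[:,2]<.081)]; print("plate",cv2.minEnclosingCircle((s[:,:2]*1000).astype(np.float32)),np.median(s[:,2]))
s=q[q[:,2]>.084]; print("pin",len(s),s.mean(0).round(4),s.max(0))
r=regions_of("top","mark")[0]; q=P[r["pixels"]&(d>0)]
s=q[(q[:,2]>.105)&(q[:,2]<.127)]; print("finger",len(s),np.median(s,0),cv2.minAreaRect((s[:,:2]*1000).astype(np.float32)), s[:,1].min())
o=monitor.get_obs(); print(R.from_euler('xyz',o["tool_rot"],degrees=True).as_matrix().round(4))
im,d=read_camera("scene"); save("scene0",im)
print(proj("top",np.array(o["tool_pos"])))
E
```

```text
cap 272 [0.4274 0.2932 0.0669] [0.4278 0.2925 0.0669] 0.06688598536019569
cap 256 [0.552  0.3112 0.0672] [0.552  0.3104 0.0668] 0.06702555402455218
tester 3274 ((540.8203125, -36.597686767578125), (156.8437042236328, 160.9254913330078), 13.689379692077637)
tray_floor 8613 ((486.48492431640625, 310.32464599609375), (232.11434936523438, 152.79360961914062), 10.491661071777344)
scrap_floor 8004 ((481.1541442871094, -294.99383544921875), (188.4320526123047, 155.33685302734375), 0.3454810678958893)
plate ((561.69775390625, -47.23691940307617), 49.751441955566406) 0.07590602888703196
pin 112 [ 0.561  -0.0473  0.0871] [ 0.57211133 -0.03654582  0.0911495 ]
finger 253 [0.54840971 0.01924779 0.1202239 ] ((552.6715698242188, 13.39111328125), (33.75162887573242, 74.49647521972656), 13.092464447021484) -0.023729988280526262
[[ 0.000e+00  9.280e-01  3.726e-01]
 [-1.000e-04  3.726e-01 -9.280e-01]
 [-1.000e+00 -0.000e+00  1.000e-04]]
(np.float64(762.8266192996798), np.float64(415.4109041732024))
```

View pics/scene0.png

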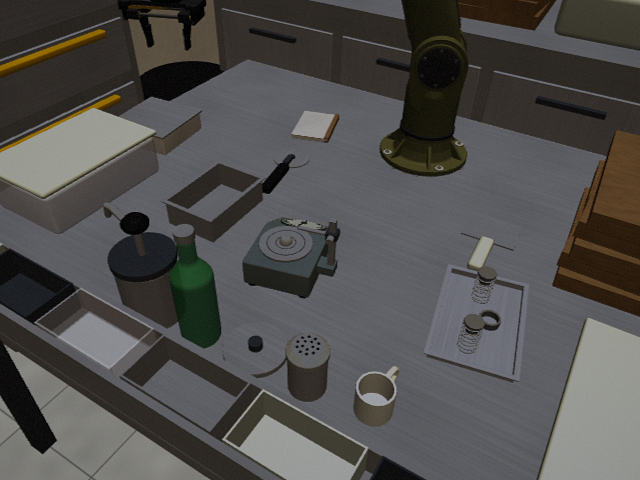

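Emit:
{"api": "step_arm", "payload": {"deltas": [[0.5, 0, 0.455, -0.306, -85], [0.5, 0, 0.455, -0.306, -85], [0.5, 0, 0.455, -0.306, -85], [0.5, 0, 0.455, -0.306, -85], [0.5, 0, 0.455, -0.306, -85], [0.5, 0, 0.455, -0.306, -85], [0.5, 0, 0.455, -0.306, -85], [0.5, 0, 0.455, -0.306, -85], [0.5, 0, 0.455, -0.306, -85], [0.5, 0, 0.455, -0.306, -85]], "newtons": 20}}

```text
time_s: 2.4
tool_pos: [0.5524, -0.1443, 0.2418]
tool_rot: [39.6, 89.8, 56.9]
force: [-0.1, -0.6, 0.4]
grip_width: 0.0652
```

```bash
cat >> h.py <<'E'
def go(xyz,jaw):
    o=monitor.get_obs(); M=R.from_euler('xyz',o["tool_rot"],degrees=True).as_matrix()
    z=M[:,2]; cur=np.degrees(np.arctan2(z[1],z[0])); t=-((jaw-cur+180)%360-180)
    s=(np.array(xyz)-o["tool_pos"])@M
    print("t",o["time_s"],"pos",np.round(o["tool_pos"],4),"jaw",cur.round(1),"-> shift",s.round(4),"turn",round(t,1))
E
python3 - <<'E'
from h import *
go([.552,.311,.16],100.5)
im,d=read_camera("wrist"); save("w0",im); P=pts("wrist",d)
print(camera_model("wrist"))
for n in ["plate","mark","tester"]:
  for r in regions_of("wrist",n)[:1]:
    q=P[r["pixels"]&(d>0)]; print(n,r["p"],r["pixel"],len(q),np.median(q,0).round(4))
    if n=="plate":
        s=q[(abs(q[:,2]-.076)<.004)]; print(cv2.minEnclosingCircle((s[:,:2]*1000).astype(np.float32)),np.median(s[:,2]))
        s=q[(q[:,2]>.085)&(q[:,2]<.095)]; print("pin",len(s),((s.max(0)+s.min(0))/2).round(4),np.percentile(s[:,2],95))
    if n=="mark":
        s=q[(q[:,2]>.105)&(q[:,2]<.128)]; print(len(s),np.median(s,0),np.percentile(s[:,2],[10,50,90]),cv2.minAreaRect((s[:,:2]*1000).astype(np.float32)))
E
```

```text
t 2.4 pos [ 0.5524 -0.1443  0.2418] jaw 17.4 -> shift [0.0829 0.4345 0.1353] turn -83.1
{'fx': 369.438224304899, 'fy': 369.438224304899, 'cx': 312.5523427401368, 'cy': 234.8198744240151, 'xyz': array([ 0.52564397, -0.06611815,  0.38447991]), 'attitude': array([ 1.62228799e+02, -8.61476794e-02,  1.71099311e+01])}
plate 0.73 [556.3, 107.4] 11141 [0.7438 0.0122 0.0111]
((0.0, 0.0), 0.0) nan
  return _methods._mean(a, axis=axis, dtype=dtype,
  ret = ret.dtype.type(ret / rcount)
Traceback (most recent call last):
ValueError: zero-size array to reduction operation maximum which has no identity
```

View pics/w0.png

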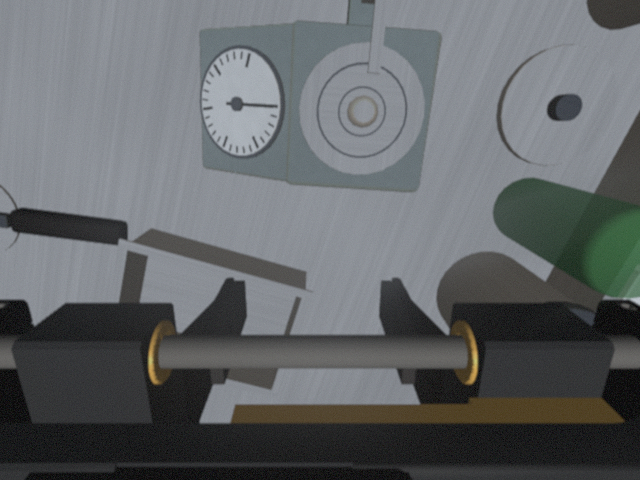

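```bash
cat >> h.py <<'E'
def tester(n="wrist"):
    im,d=read_camera(n); P=pts(n,d); q=P[d>0]
    r=np.hypot(q[:,0]-.561,q[:,1]+.047)
    s=q[(r<.056)&(abs(q[:,2]-.076)<.003)]; c,rad=cv2.minEnclosingCircle((s[:,:2]*1000).astype(np.float32)); print("plate",np.round(c,1),rad,np.median(s[:,2]))
    s=q[(r<.02)&(q[:,2]>.0855)&(q[:,2]<.095)]
    if len(s): print("pin",len(s),((s.max(0)+s.min(0))/2).round(4),np.percentile(s[:,2],95))
    s=q[(r<.075)&(q[:,2]>.108)&(q[:,2]<.128)]
    if len(s): print("finger",len(s),np.percentile(s[:,2],[10,50,90]),cv2.minAreaRect((s[:,:2]*1000).astype(np.float32)))
    s=q[(r<.12)&(abs(q[:,2]-.062)<.002)]; print("body",cv2.minAreaRect((s[:,:2]*1000).astype(np.float32)))
    return im,d,P
E
python3 - <<'E'
from h import *
tester()
E
```

```text
plate [562.8 -48.3] 49.882225036621094 0.07570802018225331
pin 521 [ 0.5629 -0.0485  0.0876] 0.08871746015682908
finger 838 [0.11757281 0.11867135 0.11965398] ((552.9392700195312, -7.223396301269531), (8.319426536560059, 36.93943786621094), 13.467103958129883)
body ((553.74853515625, -50.540687561035156), (135.84385681152344, 127.3487319946289), 13.539549827575684)
```

Emit:
{"api": "step_arm", "payload": {"deltas": [[0.38, 0.082, 0.434, 0.135, -83], [0.38, 0.082, 0.434, 0.135, -83], [0.38, 0.082, 0.434, 0.135, -83], [0.38, 0.082, 0.434, 0.135, -83], [0.38, 0.082, 0.434, 0.135, -83], [0.38, 0.082, 0.434, 0.135, -83], [0.38, 0.082, 0.434, 0.135, -83], [0.38, 0.082, 0.434, 0.135, -83], [0.38, 0.082, 0.434, 0.135, -83], [0.38, 0.082, 0.434, 0.135, -83], [0.38, 0.082, 0.434, 0.135, -83]]}}

```text
time_s: 3.92
tool_pos: [0.5549, 0.3021, 0.1597]
tool_rot: [-158.5, 89.9, -58.9]
force: [-0.1, 0.3, 0.0]
grip_width: 0.06
```

```bash
python3 - <<'E'
from h import *
im,d=read_camera("wrist"); save("w1",im); P=pts("wrist",d); q=P[d>0]
for c in [(.552,.311),(.4276,.2928)]:
    r=np.hypot(q[:,0]-c[0],q[:,1]-c[1]); s=q[(r<.03)&(q[:,2]>.06)&(q[:,2]<.075)]
    if len(s): print(len(s),((s.max(0)+s.min(0))/2).round(4),np.ptp(s[:,:2],axis=0),np.median(s[:,2]))
go([.552,.311,.035],100.5)
print(np.round(monitor.get_obs()["force"],2))
E
```

```text
1786 [0.5529 0.3122 0.0646] [0.03254162 0.03281187] 0.06673685384598606
2829 [0.4293 0.2942 0.0657] [0.03289383 0.0329006 ] 0.06660739045867961
t 3.975 pos [0.5547 0.3025 0.1598] jaw 99.6 -> shift [0.1248 0.0013 0.009 ] turn -0.9
[-0.9  -0.4   0.24]
```

View pics/w1.png

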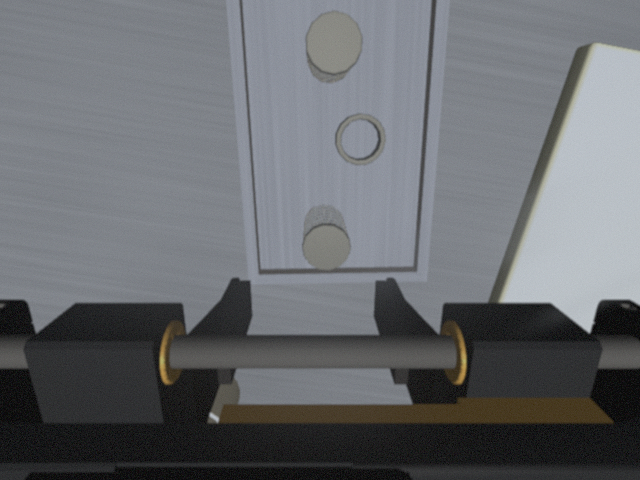

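```bash
python3 - <<'E'
from h import *
im,d=read_camera("top"); P=pts("top",d); q=P[d>0]
s=q[(q[:,1]>.35)&(q[:,0]>.35)&(q[:,0]<.75)&(q[:,2]>.03)&(q[:,2]<.14)]
print(len(s),s.min(0),np.median(s,0),s.max(0))
go([.5525,.3118,.036],100)
E
```

```text
Traceback (most recent call last):
ValueError: zero-size array to reduction operation minimum which has no identity
```

Emit:
{"api": "step_arm", "payload": {"deltas": [[0.38, 0.03, 0.0006, 0.0075, 0], [0.38, 0.05, 0.0006, 0.0075, 0], [0.38, 0.07, 0.0006, 0.0075, 0], [0.38, 0.07, 0.0006, 0.0075, 0]]}}

```text
time_s: 4.53
tool_pos: [0.551, 0.3108, 0.0875]
tool_rot: [112.8, 89.8, -147.4]
force: [0.1, 0.1, -0.5]
grip_width: 0.06
```

```bash
python3 - <<'E'
from h import *
go([.5525,.3118,.036],100)
E
```

```text
t 4.525 pos [0.551  0.3108 0.0875] jaw 99.8 -> shift [ 0.0515 -0.0019  0.0008] turn -0.2
```

Emit:
{"api": "step_arm", "payload": {"deltas": [[0.38, 0.017, -0.0015, 0.0008, 0], [0.38, 0.034, -0.0015, 0.0008, 0], [0.38, 0.051, -0.0015, 0.0008, 0], [0.38, 0.051, -0.0015, 0.0008, 0], [-0.5, 0.051, -0.0015, 0.0008, 0], [-0.5, 0.051, -0.0015, 0.0008, 0], [-0.5, 0.051, -0.0015, 0.0008, 0], [-0.5, 0.051, -0.0015, 0.0008, 0]], "newtons": 15}}

```text
time_s: 5.52
tool_pos: [0.5535, 0.3129, 0.0391]
tool_rot: [-118.0, 89.9, -18.1]
force: [-0.4, -0.7, 1.6]
grip_width: 0.0342
```

```bash
python3 - <<'E'
from h import *
go([.54,.25,.25],13.5)
E
```

```text
t 5.525 pos [0.5535 0.3129 0.0391] jaw 99.9 -> shift [-0.2109  0.0239 -0.0598] turn 86.4
```

Emit:
{"api": "step_arm", "payload": {"deltas": [[-0.5, -0.03, 0, 0, 0], [-0.5, -0.08, 0, 0, 0], [-0.5, -0.13, 0, 0, 0], [-0.5, -0.18, 0.008, -0.04, 10], [-0.5, -0.18, 0.016, -0.09, 20], [-0.5, -0.18, 0.024, -0.14, 30], [-0.5, -0.18, 0.032, -0.19, 40], [-0.5, -0.18, 0.04, -0.24, 50], [-0.5, -0.18, 0.048, -0.29, 60], [-0.5, -0.18, 0.053, -0.33, 70], [-0.5, -0.18, 0.053, -0.35, 80], [-0.5, -0.18, 0.053, -0.357, 86.4]]}}

```text
time_s: 7.02
tool_pos: [0.5619, -0.0498, 0.2183]
tool_rot: [-132.5, 90.0, -119.4]
force: [0.1, 0.2, -0.6]
grip_width: 0.0341
```

Emit:
{"api": "step_arm", "payload": {"deltas": [[-0.5, 0, 0, 0, 0], [-0.5, 0, 0, 0, 0]]}}

```text
time_s: 7.28
tool_pos: [0.5619, -0.0468, 0.2185]
tool_rot: [100.0, 90.0, 113.7]
force: [0.4, 0.2, -0.1]
grip_width: 0.0343
```

```bash
python3 - <<'E'
from h import *
o=monitor.get_obs(); print(o["grip_width"],np.round(o["force"],2),o["tool_rot"])
go([.5625,-.0482,.16],13.5)
im,d,P=tester(); save("w2",im)
s=P[(d>0)]; r=np.hypot(s[:,0]-.5625,s[:,1]+.048); s=s[(r<.05)&(s[:,2]>.15)]; print(len(s))
for z in (.2,.215,.23,.24,.25,.26):
  t=s[abs(s[:,2]-z)<.005]; print(z,len(t),((t.max(0)+t.min(0))/2).round(4) if len(t) else '')
E
```

```text
0.034259281966071135 [ 0.38  0.22 -0.09] [100.0361853   89.9828602  113.68514225]
t 7.275 pos [ 0.5619 -0.0468  0.2185] jaw 13.6 -> shift [ 0.0585 -0.0015  0.0002] turn 0.1
plate [563.1 -46.9] 49.95207595825195 0.07581643256315843
pin 435 [ 0.5623 -0.0467  0.0877] 0.08859118986660669
finger 956 [0.11802863 0.11881786 0.11963168] ((551.2921142578125, 1.3913536071777344), (7.722200870513916, 51.13379669189453), 13.982535362243652)
body ((553.259521484375, -48.55180358886719), (137.15325927734375, 127.16609191894531), 13.52966594696045)
63806
0.2 680 [ 0.559  -0.0422  0.2   ]
0.215 1033 [ 0.5589 -0.0405  0.215 ]
0.23 1424 [ 0.559  -0.0403  0.23  ]
0.24 1801 [ 0.5589 -0.0451  0.24  ]
0.25 3151 [ 0.5588 -0.0452  0.25  ]
0.26 459 [ 0.5617 -0.0468  0.26  ]
```

View pics/w2.png

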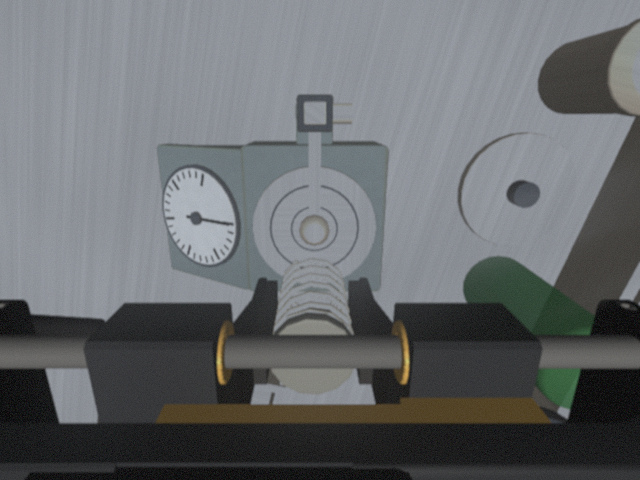

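Emit:
{"api": "step_arm", "payload": {"deltas": [[-0.5, 0.03, -0.0006, 0.0003, 0], [-0.5, 0.06, -0.0006, 0.0003, 0], [-0.5, 0.08, -0.0006, 0.0003, 0], [-0.5, 0.09, -0.0006, 0.0003, 0], [-0.5, 0.094, -0.0006, 0.0003, 0], [-0.5, 0.098, -0.0006, 0.0003, 0], [-0.5, 0.098, -0.0006, 0.0003, 0]]}}

```text
time_s: 8.2
tool_pos: [0.5628, -0.0482, 0.1209]
tool_rot: [-36.7, 90.0, -23.2]
force: [-0.5, -0.3, -1.1]
grip_width: 0.0336
```

```bash
python3 - <<'E'
from h import *
o=monitor.get_obs(); print(o["grip_width"],np.round(o["force"],2))
go([.5623,-.0473,.112],13.5)
E
```

```text
0.03363698232895165 [-0.49 -0.28 -1.05]
t 8.2 pos [ 0.5628 -0.0482  0.1209] jaw 13.5 -> shift [ 0.0089  0.001  -0.0003] turn -0.0
```

Emit:
{"api": "step_arm", "payload": {"deltas": [[-0.5, 0.003, 0.0005, 0, 0], [-0.5, 0.006, 0.0005, 0, 0], [-0.5, 0.008, 0.0005, 0, 0], [-0.5, 0.008, 0.0005, 0, 0]]}}

```text
time_s: 8.7
tool_pos: [0.5622, -0.0477, 0.1123]
tool_rot: [167.3, 90.0, -179.2]
force: [0.8, -0.4, -0.9]
grip_width: 0.0343
```

Emit:
{"api": "step_arm", "payload": {"deltas": [[0.4, 0, 0, 0, 0], [0.4, 0, 0, 0, 0], [0.4, 0, 0, 0, 0], [0.4, -0.02, 0, 0, 0], [0.4, -0.05, 0, 0, 0], [0.4, -0.08, 0, 0, 0], [0.4, -0.1, 0, 0, 0], [-1, -0.1, 0, 0, 0], [-1, -0.1, 0, 0, 0]]}}

```text
time_s: 9.82
tool_pos: [0.5621, -0.0478, 0.2123]
tool_rot: [-162.4, 90.0, -148.9]
force: [-0.6, -0.7, -0.5]
grip_width: 0.0481
```

```bash
python3 - <<'E'
from h import *
o=monitor.get_obs(); print(o["grip_width"],np.round(o["force"],2))
im,d,P=tester(); save("w3",im); q=P[d>0]
r=np.hypot(q[:,0]-.5623,q[:,1]+.0473); s=q[(r<.025)&(abs(q[:,2]-.14)<.006)]
print("cap",len(s),((s.max(0)+s.min(0))/2).round(4),np.ptp(s[:,:2],axis=0),np.median(s[:,2]),np.percentile(s[:,2],[5,95]))
im,d=read_camera("top");P=pts("top",d); q=P[d>0]
r=np.hypot(q[:,0]-.5623,q[:,1]+.0473); s=q[(r<.025)&(abs(q[:,2]-.14)<.006)]; print("top cap",len(s))
go([.5623,-.0473,.165],13.5)
E
```

```text
0.04811029812841622 [-0.65 -0.69 -0.5 ]
plate [562.7 -47. ] 49.983154296875 0.07510853632320261
pin 134 [ 0.5611 -0.0379  0.0893] 0.09221423889614616
finger 1376 [0.11665074 0.11832303 0.11962314] ((554.6869506835938, -8.299919128417969), (31.324024200439453, 71.35307312011719), 10.165138244628906)
body ((553.6087036132812, -48.50164031982422), (135.18336486816406, 126.26728820800781), 13.525256156921387)
cap 2058 [ 0.5616 -0.0464  0.1376] [0.03281016 0.03266207] 0.13893543632634758 [0.13764959 0.13997448]
top cap 0
t 9.925 pos [ 0.5617 -0.0477  0.2116] jaw 13.5 -> shift [0.0466 0.0003 0.0007] turn -0.0
```

View pics/w3.png

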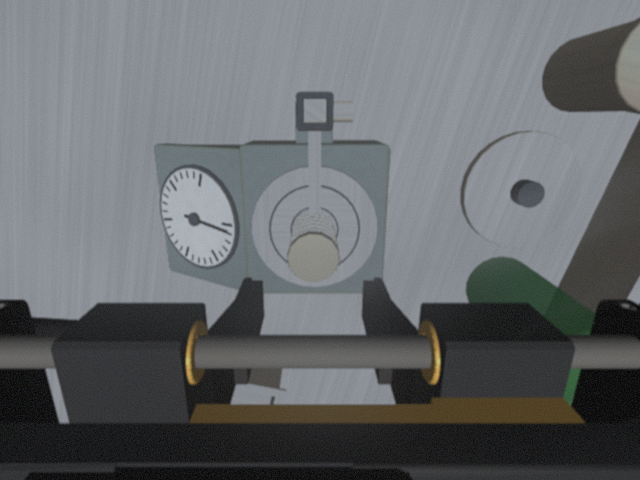

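Emit:
{"api": "step_arm", "payload": {"deltas": [[-1, 0.01, -0.0003, 0.0003, 0], [-1, 0.02, -0.0003, 0.0003, 0], [-1, 0.02, -0.0003, 0.0003, 0], [-1, 0.03, -0.0003, 0.0003, 0], [-1, 0.04, -0.0003, 0.0003, 0], [-1, 0.046, -0.0003, 0.0003, 0], [-1, 0.046, -0.0003, 0.0003, 0], [-1, 0.046, -0.0003, 0.0003, 0]], "newtons": 20}}

```text
time_s: 10.92
tool_pos: [0.563, -0.0479, 0.1668]
tool_rot: [-24.0, 90.0, -10.5]
force: [-1.2, -0.5, -0.8]
grip_width: 0.0004
```

```bash
python3 - <<'E'
from h import *
o=monitor.get_obs(); print(o["grip_width"],np.round(o["force"],2))
go([.562,-.047,.138],13.5)
E
```

```text
0.00039363510384717655 [-1.22 -0.52 -0.84]
t 10.925 pos [ 0.563  -0.0479  0.1668] jaw 13.5 -> shift [ 0.0288  0.0011 -0.0007] turn -0.0
```

Emit:
{"api": "step_arm", "payload": {"deltas": [[-1, 0.005, 0, 0, 0], [-1, 0.009, 0, 0, 0], [-1, 0.012, 0, 0, 0], [-1, 0.012, 0, 0, 0]]}}

```text
time_s: 11.42
tool_pos: [0.5629, -0.048, 0.1545]
tool_rot: [-36.6, 90.0, -23.1]
force: [0.4, 1.0, 1.3]
grip_width: 0.0003
```

Emit:
{"api": "step_arm", "payload": {"deltas": [[-1, 0.002, 0, 0, 0], [-1, 0.005, 0, 0, 0], [-1, 0.005, 0, 0, 0]]}}

```text
time_s: 11.8
tool_pos: [0.5629, -0.0479, 0.1496]
tool_rot: [-36.3, 90.0, -22.8]
force: [0.2, -0.5, 2.9]
grip_width: 0.0005
```

Emit:
{"api": "step_arm", "payload": {"deltas": [[-1, 0.002, 0, 0, 0], [-1, 0.005, 0, 0, 0], [-1, 0.005, 0, 0, 0]]}}

```text
time_s: 12.18
tool_pos: [0.5629, -0.048, 0.1446]
tool_rot: [-35.6, 90.0, -22.1]
force: [0.8, -0.3, 3.9]
grip_width: 0.0002
```

```bash
python3 - <<'E'
from h import *
for i in range(4):
    im,d=read_camera("scene"); o=monitor.get_obs(); print(np.round(o["tool_pos"],4),np.round(o["force"],2))
u,v=map(int,proj("scene",[.562,-.047,.11])); print(u,v)
a=cv2.resize(im[v-50:v+50,u-65:u+65],None,fx=5,fy=5,interpolation=cv2.INTER_CUBIC)
im,d=read_camera("wrist"); save("w4",im); P=pts("wrist",d); q=P[d>0]
r=np.hypot(q[:,0]-.562,q[:,1]+.047)
y=-(q[:,0]-.562)*np.sin(np.radians(13.5))+(q[:,1]+.047)*np.cos(np.radians(13.5)); x=(q[:,0]-.562)*np.cos(np.radians(13.5))+(q[:,1]+.047)*np.sin(np.radians(13.5))
s=q[(abs(x)<.004)&(y>.026)&(y<.05)&(q[:,2]>.1)&(q[:,2]<.135)]; print("finger",len(s),np.median(s[:,2]) if len(s) else 0)
for lo,hi in((9,12),(12,14.5),(14.5,17)):
    m=(abs(x)<.009)&(y>lo/1e3)&(y<hi/1e3)&(q[:,2]>.1)&(q[:,2]<.15); print("cap",lo,m.sum(),np.percentile(q[m,2],[10,50,90]) if m.sum() else 0)
save("s4",a)
E
```

```text
[ 0.5629 -0.048   0.1447] [-0.46 -0.53  4.24]
[ 0.5629 -0.048   0.1447] [-0.77 -0.52  4.98]
[ 0.5629 -0.048   0.1447] [-1.5  -0.52  4.5 ]
[ 0.5629 -0.048   0.1447] [ 0.86 -0.63  4.39]
285 227
finger 752 0.11887471482147045
cap 9 1114 [0.12516365 0.13672517 0.14768882]
cap 12 332 [0.10353345 0.12407107 0.1253142 ]
cap 14.5 443 [0.10340057 0.11807019 0.12484867]
```

View pics/w4.png

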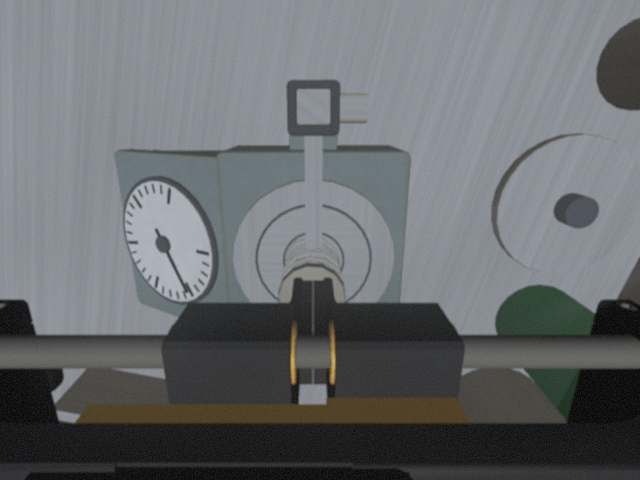

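Emit:
{"api": "step_arm", "payload": {"deltas": [[-1, 0.002, 0, 0, 0], [-1, 0.004, 0, 0, 0], [-1, 0.005, 0, 0, 0], [-1, 0.005, 0, 0, 0]]}}

```text
time_s: 12.92
tool_pos: [0.5629, -0.048, 0.1397]
tool_rot: [-39.8, 90.0, -26.3]
force: [-0.3, -0.1, 6.3]
grip_width: 0.0006
```

```bash
cat >> h.py <<'E'
def level():
    im,d=read_camera("wrist"); P=pts("wrist",d); q=P[d>0]
    c,s_=np.cos(np.radians(13.5)),np.sin(np.radians(13.5)); dx,dy=q[:,0]-.5623,q[:,1]+.0473
    y=-dx*s_+dy*c; x=dx*c+dy*s_
    f=np.median(q[(abs(x)<.003)&(y>.028)&(y<.05)&(q[:,2]>.1)&(q[:,2]<.135),2])
    out=[]
    for lo,hi in((10,12),(12,14),(14,16)):
        m=(abs(x)<.009)&(y>lo/1e3)&(y<hi/1e3)&(abs(q[:,2]-f)<.009); z=q[m,2]
        if len(z): h,e=np.histogram(z,np.arange(f-.009,f+.009,.0005)); out.append((len(z),round(e[h.argmax()]+.00025,4)))
    o=monitor.get_obs(); print("finger",f.round(4),out,np.round(o["tool_pos"],4),np.round(o["force"],2),o["time_s"])
    return im
E
python3 - <<'E'
from h import *
level();level()
E
```

```text
finger 0.1189 [(279, np.float64(0.1201)), (150, np.float64(0.1201)), (210, np.float64(0.1196))] [ 0.5629 -0.0479  0.1397] [ 0.78 -0.22  5.74] 12.975
finger 0.1189 [(267, np.float64(0.1201)), (154, np.float64(0.1201)), (214, np.float64(0.1196))] [ 0.5629 -0.048   0.1397] [ 0.04 -0.21  6.38] 13.025
```

Emit:
{"api": "step_arm", "payload": {"deltas": [[-1, 0.0007, 0, 0, 0], [-1, 0.0013, 0, 0, 0], [-1, 0.0013, 0, 0, 0], [-1, 0.0013, 0, 0, 0]]}}

```text
time_s: 13.52
tool_pos: [0.5629, -0.048, 0.1385]
tool_rot: [-47.4, 90.0, -33.9]
force: [-0.0, -0.8, 5.8]
grip_width: 0.0007
```

```bash
python3 - <<'E'
from h import *
im=level(); a=cv2.resize(im[150:340,90:350],None,fx=3,fy=3,interpolation=cv2.INTER_CUBIC)
s,_=read_camera("scene"); b=cv2.resize(s[215:280,240:360],None,fx=5,fy=5,interpolation=cv2.INTER_CUBIC)
save("w5",a); save("s5",b)
E
```

```text
finger 0.1189 [(299, np.float64(0.1191)), (148, np.float64(0.1186)), (215, np.float64(0.1186))] [ 0.563  -0.048   0.1386] [ 0.63 -0.87  6.41] 13.575
```

View pics/w5.png

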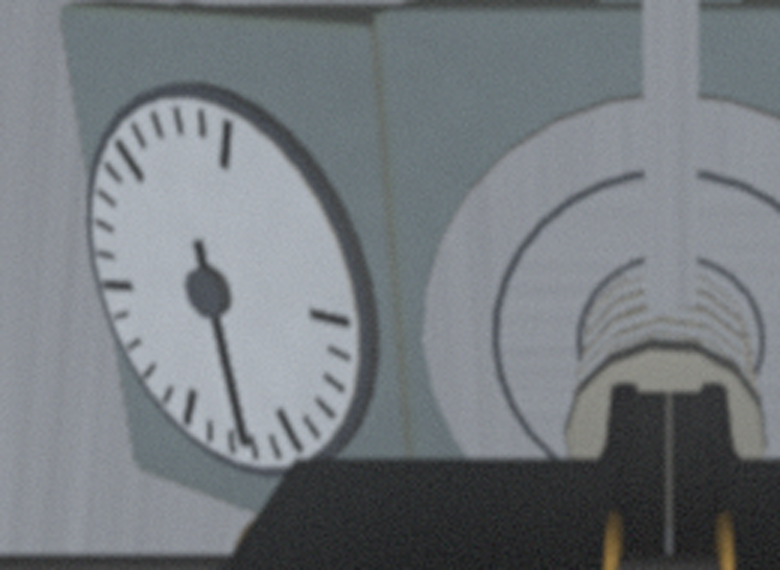

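View pics/s5.png

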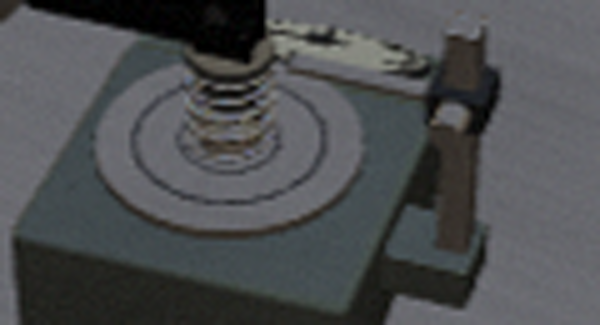

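Emit:
{"api": "step_arm", "payload": {"deltas": [[-1, 0.0002, 0, 0, 0], [-1, 0.0002, 0, 0, 0], [-1, 0.0002, 0, 0, 0], [-1, 0.0002, 0, 0, 0], [-1, 0.0002, 0, 0, 0], [-1, 0.0002, 0, 0, 0], [-1, 0.0002, 0, 0, 0], [-1, 0.0002, 0, 0, 0], [-1, 0.0002, 0, 0, 0], [-1, 0.0002, 0, 0, 0], [-1, 0.0002, 0, 0, 0], [-1, 0.0002, 0, 0, 0]]}}

```text
time_s: 15.12
tool_pos: [0.5629, -0.048, 0.1383]
tool_rot: [-44.1, 90.0, -30.6]
force: [-0.4, -0.5, 6.7]
grip_width: 0.0004
```

```bash
python3 - <<'E'
from h import *
level()
E
```

```text
finger 0.1189 [(303, np.float64(0.1186)), (150, np.float64(0.1186)), (215, np.float64(0.1181))] [ 0.5629 -0.0479  0.1383] [-0.36 -0.05  6.44] 15.175
```

Emit:
{"api": "step_arm", "payload": {"deltas": [[-1, -0.01, 0, 0, 0], [-1, -0.02, 0, 0, 0], [-1, -0.03, 0, 0, 0], [0.4, -0.06, 0, 0, 0], [0.4, -0.08, 0, 0, 0], [0.4, -0.08, 0, 0, 0], [0.4, -0.08, 0, 0, 0]]}}

```text
time_s: 16.05
tool_pos: [0.562, -0.0479, 0.217]
tool_rot: [164.6, 89.9, 178.1]
force: [-0.6, 0.5, -0.2]
grip_width: 0.0324
```

```bash
python3 - <<'E'
from h import *
im,d=read_camera("wrist"); P=pts("wrist",d); q=P[d>0]
r=np.hypot(q[:,0]-.5623,q[:,1]+.0473); s=q[(r<.025)&(abs(q[:,2]-.14)<.005)]
print("cap",len(s),((s.max(0)+s.min(0))/2).round(4),np.ptp(s[:,:2],axis=0),np.median(s[:,2]))
o=monitor.get_obs();print(o["grip_width"])
go([.5622,-.0473,.112],13.5)
E
```

```text
cap 1982 [ 0.5617 -0.0464  0.1381] [0.03268558 0.03296604] 0.13924241618500632
0.03678884746307376
t 16.1 pos [ 0.5619 -0.048   0.2167] jaw 13.5 -> shift [0.1047 0.0005 0.0007] turn -0.0
```

Emit:
{"api": "step_arm", "payload": {"deltas": [[0.4, 0, 0.0005, 0.0003, 0], [0.4, 0, 0.0005, 0.0003, 0], [0.4, 0.03, 0.0005, 0.0003, 0], [0.4, 0.06, 0.0005, 0.0003, 0], [0.4, 0.09, 0.0005, 0.0003, 0], [0.4, 0.104, 0.0005, 0.0003, 0], [0.4, 0.104, 0.0005, 0.0003, 0], [-0.5, 0.104, 0.0005, 0.0003, 0], [-0.5, 0.104, 0.0005, 0.0003, 0], [-0.5, 0.104, 0.0005, 0.0003, 0], [-0.5, 0.104, 0.0005, 0.0003, 0]], "newtons": 15}}

```text
time_s: 17.48
tool_pos: [0.5632, -0.0475, 0.1145]
tool_rot: [-45.2, 90.0, -31.8]
force: [-0.9, -0.1, 1.1]
grip_width: 0.0342
```

```bash
python3 - <<'E'
from h import *
o=monitor.get_obs();print(o["grip_width"],np.round(o["force"],2))
im,d=read_camera("top"); P=pts("top",d); q=P[(d>0)]
s=q[(q[:,0]>.36)&(q[:,0]<.62)&(q[:,1]<-.18)&(q[:,1]>-.42)&(q[:,2]>.045)&(q[:,2]<.075)]
print("pan rim",cv2.minAreaRect((s[:,:2]*1000).astype(np.float32)),np.median(s[:,2]))
E
```

```text
0.03422263228696074 [-0.94 -0.07  1.07]
pan rim ((481.255615234375, -284.303955078125), (188.83631896972656, 133.67735290527344), 0.5495801568031311) 0.059038674927169854
```

Emit:
{"api": "step_arm", "payload": {"deltas": [[-0.5, -0.02, 0, 0, 0], [-0.5, -0.06, 0, 0, 0], [-0.5, -0.1, 0, 0, 0], [-0.5, -0.11, -0.03, -0.019, 2], [-0.5, -0.11, -0.07, -0.044, 5], [-0.5, -0.11, -0.11, -0.07, 7], [-0.5, -0.11, -0.15, -0.095, 10], [-0.5, -0.11, -0.19, -0.12, 12], [-0.5, -0.11, -0.211, -0.134, 13.5], [-0.5, -0.11, -0.211, -0.134, 13.5], [-0.5, -0.08, -0.211, -0.134, 13.5], [-0.5, -0.08, -0.211, -0.134, 13.5]]}}

```text
time_s: 19.02
tool_pos: [0.4815, -0.2806, 0.1924]
tool_rot: [133.0, 89.7, 133.2]
force: [-0.5, 0.8, -1.0]
grip_width: 0.0337
```

```bash
python3 - <<'E'
from h import *
o=monitor.get_obs();print(o["grip_width"],np.round(o["force"],2))
go([.4813,-.2843,.044],0)
im,d=read_camera("wrist"); save("w6",im)
E
```

```text
0.03370583198035023 [-0.46  0.75 -0.97]
t 19.025 pos [ 0.4815 -0.2806  0.1924] jaw 0.2 -> shift [ 0.1484 -0.0042  0.0003] turn 0.2
```

View pics/w6.png

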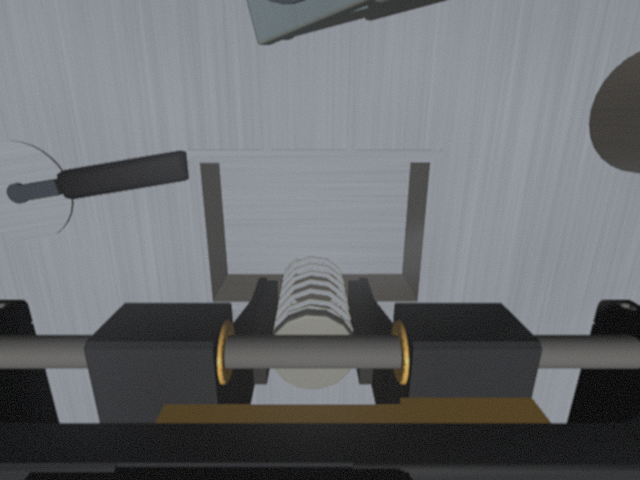

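```bash
python3 - <<'E'
from h import *
print(camera_model("wrist")["xyz"],proj("wrist",[.4813,-.2843,.003]),proj("wrist",[.4813,-.2843,.16]))
im,d=read_camera("wrist"); P=pts("wrist",d); q=P[d>0]
s=q[(q[:,0]>.36)&(q[:,0]<.62)&(q[:,1]<-.18)&(q[:,1]>-.42)&(abs(q[:,2]-.06)<.004)]
print("rim",len(s),cv2.minAreaRect((s[:,:2]*1000).astype(np.float32)),s.min(0),s.max(0))
E
```

```text
[ 0.48155883 -0.19635617  0.33677941] (np.float64(311.9932852751521), np.float64(216.13636034370023)) (np.float64(311.58833679210016), np.float64(291.9678712948796))
rim 7737 ((483.0610656738281, -284.57989501953125), (189.11199951171875, 132.20553588867188), 0.21807411313056946) [ 0.38839365 -0.35092427  0.05601844] [ 0.57783764 -0.21842524  0.06317677]
```

Emit:
{"api": "step_arm", "payload": {"deltas": [[-0.5, 0.03, -0.003, 0.001, 0], [-0.5, 0.07, -0.003, 0.001, 0], [-0.5, 0.11, -0.003, 0.001, 0], [-0.5, 0.135, -0.003, 0.001, 0], [-0.5, 0.143, -0.003, 0.001, 0], [-0.5, 0.147, -0.003, 0.001, 0], [-0.5, 0.147, -0.003, 0.001, 0]]}}

```text
time_s: 20.0
tool_pos: [0.4837, -0.2871, 0.0483]
tool_rot: [-34.6, 89.9, -34.6]
force: [0.4, -0.3, -1.1]
grip_width: 0.0341
```

Emit:
{"api": "step_arm", "payload": {"deltas": [[-0.5, 0.003, 0, 0, 0], [-0.5, 0.005, 0, 0, 0], [-0.5, 0.005, 0, 0, 0]]}}

```text
time_s: 20.38
tool_pos: [0.4827, -0.2868, 0.042]
tool_rot: [-169.8, 90.0, -169.8]
force: [0.6, 0.1, -1.3]
grip_width: 0.0343
```

Emit:
{"api": "step_arm", "payload": {"deltas": [[0.2, 0.0005, 0, 0, 0], [0.2, 0.0005, 0, 0, 0], [0.2, 0.0005, 0, 0, 0], [0.2, -0.03, 0, 0, 0], [0.2, -0.08, 0, 0, 0], [0.2, -0.13, 0, 0, 0], [0.2, -0.18, 0, 0, 0], [0.2, -0.18, 0, 0, 0]]}}

```text
time_s: 21.38
tool_pos: [0.4853, -0.2879, 0.227]
tool_rot: [-35.5, 89.5, -35.6]
force: [0.1, 0.3, -0.1]
grip_width: 0.0524
```

Emit:
{"api": "step_arm", "payload": {"deltas": [[0.2, 0, -0.05, 0, 0], [0.2, 0, -0.1, 0, 0], [0.2, 0, -0.14, 0, 0], [0.2, 0, -0.14, 0, 0]]}}

```text
time_s: 21.88
tool_pos: [0.4803, -0.4306, 0.2198]
tool_rot: [171.3, 89.8, 170.9]
force: [-0.4, 1.2, 0.3]
grip_width: 0.052
```

```bash
python3 - <<'E'
from h import *
o=monitor.get_obs();print(o["time_s"],np.round(o["tool_pos"],3),o["grip_width"],np.round(o["force"],2))
im,d=read_camera("top"); save("top7",im); P=pts("top",d)
for r in regions_of("top","spring_a")[:4]:
    q=P[r["pixels"]&(d>0)]; q=q[q[:,2]>.062]
    if len(q): print(r["p"],r["pixel"],len(q),((q.max(0)+q.min(0))/2).round(4))
E
```

```text
21.875 [ 0.48  -0.431  0.22 ] 0.05197128311767418 [-0.36  1.16  0.3 ]
0.91 [467.2, 268.1] 250 [ 0.4804 -0.2845  0.0664]
0.78 [150.8, 309.5] 266 [0.4275 0.2927 0.0672]
```

View pics/top7.png

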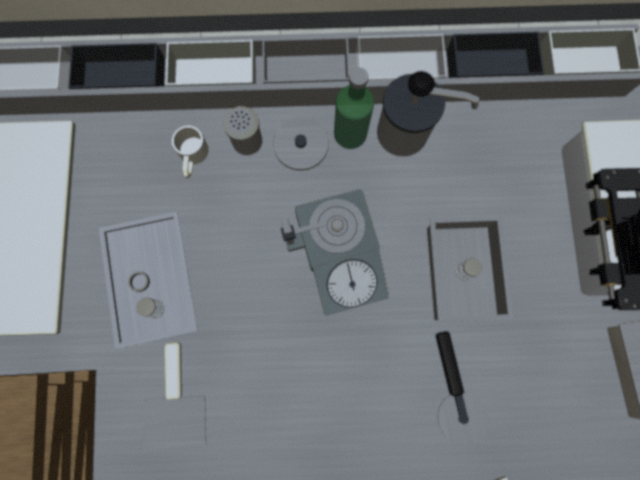

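```bash
python3 - <<'E'
from h import *
print(env.sign_off())
E
```

```text
the job is handed in; nothing more can be done
None
```

I tested the spring that stood farther from the robot. It was the tired one, and it is now in the scrap pan. I handed the job in at about 22 s; no verdict is reported.

- **Test:** I seated the spring over the pin and pressed its cap level with the height finger, holding about 2 s. The wrist camera put the cap top at 118.6 mm and the finger at 118.9 mm. The commanded fingertip height came out at 119.3 mm, within 1 mm of that.
- **Reading:** The dial showed about 7 N, which includes 0.8 N for the spring's own weight. The wrist force read 6 to 6.7 N. Both are well under 10 N.
- **Last check:** The final top picture shows the tired spring upright in the pan and the other spring standing in its place in the tray. The tester is empty with its dial at zero, and nothing else appears moved. The gripper is clear of everything.

I did not test the second spring; it is taken as sound because only one of the two had gone soft. No check failed.

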